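# Clear the vase, open the drawer, put the stamp away

## Robot

A 7-joint arm with a two-finger parallel gripper is mounted at the origin on the work surface. World frame = base frame: x ahead of the robot, y to its left, z up, the work surface at z = 0. Lengths are in m, angles in rad, forces in N, time in s.
With the tool pointing down it reaches from about 0.425 to 0.925 m from the base axis. Payload 6.8 kg.
Tool frame: the origin (TCP) lies on the front face of the gripper's body, between the roots of the fingers; the fingertips stand 73 mm ahead of it and the grasp point (between the pads) lies 54 mm ahead of it (env.nose_length is the distance from the TCP to the fingertips, in m); z points along the fingers, y is the direction in which the jaws open and shut (so a half turn about z gives the same grasp; the last joint's range is limited). The gripper opens to 85 mm and grips with 20 to 120 N. Pads are 22 mm wide; open, the fingers measure 114 mm over their backs; the gripper's body (76 mm by 85 mm) begins 54 mm behind the grasp point. The pads swing forward as they close: fully open they stand 13 mm farther back than shut.
Start: joints at [-1.442, 0.477, 0.022, 1.555, -0.011, 1.109, -0.083], TCP at [0.158, 0.656, 0.304] pointing down, gripper open.
Joint ranges: [-2.96, 2.96], [-0.34, 2.1], [-1.41, 1.46], [0.24, 2.44], [-1.37, 4.51], [0.17, 1.92], [-2.96, 2.96]. Speed limits (rad/s): [2.39, 2.39, 3.14, 3.14, 3.14, 3.14, 3.14].

## Interface

Orientations are given as a unit quaternion [w, x, y, z].
In Python, from cell import env, kin, camera, calibration, job gives the robot as it stands. The module is installed in compiled form; this text tells all that it offers. Calls block until the motion is done:
- env.reach(position, orientation): joint-space move of the TCP to a pose.
- env.movel(position, velocity=0.15, rot=None, stop_force=None): straight line of the TCP; rot=None keeps the orientation; velocity is the mean speed in m/s. With stop_force (N) it stops when the force on the tool has changed by that much, and returns True; else False.
- env.goto_joints(angles): joint-space move.
- env.grip(opening, f_grip=None): finger opening in m; f_grip is the grip in N (None keeps the last); returns when the fingers have stopped.
- env.dwell(seconds).
- kin.inverse_kinematics(position, orientation): joint angles nearest the present ones, or None.
- env.get_state(): the state.
- camera(name): name is "scene" or "top" or "wrist"; returns (picture, depth): 480x640x3 uint8, blue, green, red; 480x640 float32, m along the optical axis (not along the pixel's ray), 0 where there is no reading.
- calibration(name): a dict with "fx", "fy", "cx", "cy" (pixels), "k1" (the pictures are not rectified: a ray, as slopes to the right and down, at radius r is drawn at 1 + k1 r^2 times it, then the intrinsics apply), "rvec" (rotation vector, rad) and "tvec" (3), from world to camera coordinates, as OpenCV has them. Camera axes: x right, y down, z forward; pixel columns grow to the right and rows downward; lengths in m; the calibration is good to about 2 mm. A picture is of the moment at which its call begins: read the wrist's pose just before it. calibration takes no time and is no camera call; for the wrist camera it gives the pose at the moment of the call.
A pose or a line that the arm cannot do raises env.PlanningError and nothing moves.
- job.job_done(): hands the job in, once; it reports no verdict.
The state is a dict: "time": time; "qpos": joint angles; "joint_velocities": joint speeds; "joint_torque": joint torques, N m; "tcp_pos": TCP position; "orientation": TCP orientation; "force": force on the tool from outside, world axes, zero at the start; "torque": the same for the moment, N m; "opening": finger opening in m.
Only numpy, scipy, OpenCV 4.12 (cv2) and the standard library are available. Lean on these libraries where they do the work, as an engineer would, in place of code of your own. Each camera call takes 0.05 s, during which the arm holds its last target. There are 200 camera calls.

## Task

A terracotta vase is standing in the way of the stamp chest's drawer. Set it down gently and upright on the ware board that already holds the other terracotta pot, then pull the drawer wide open (at least 12 cm) and put the wooden stamp into it, flat on the drawer's floor with its face down. Leave the drawer open and do not disturb the other pots, the jar or the cup.

Things in the scene. Friction and masses are not known exactly. Their poses are not given: they have to be found in the camera images.
- vase: The unglazed terracotta (orange-brown) vase standing on the table in front of the chest's drawer, about 0.28 kg, loose. Hollow, 130 tall: foot 60 across, belly 72 up to 56 above the underside, straight round neck 38 across from 80 to 120 above it, flared rim 44 across on top. Origin: centre of the underside; z up its axis. Easily lifted by the neck from above.
- pot_terracotta: The other terracotta pot, same shape, size and colour as vase, standing on the rear part (far from the robot) of one of the two ware boards; loose. Origin: centre of its underside.
- pot_blue: A blue-glazed pot of the same shape and size as vase, standing on the rear part of the other ware board; loose. Origin: centre of its underside.
- board_left: Left (+y) ware board: plain dark wooden slab 260 (its x) by 140 (its y) by 18 thick, fixed on the table. Origin: centre of its underside; its x axis points roughly away from the robot. The front half (negative x) is empty. A vase's whole foot is on the board when its centre is within 100 of the board's centre along x and 40 along y.
- board_right: Right (-y) ware board, the same in every way as board_left.
- drawer (a joint): How far the drawer is pulled out towards the robot (along the handle's -x), in m: 0 shut, 0.166 at its stop. Slides with about 1 N of friction and stays where left.
- handle (a point): Middle of the drawer's bar handle: horizontal round bar 11 thick, 120 long along y, 62 above the table, its axis 35 in front of the drawer front, on two thin stays 51 either side. Moves with the drawer. Its x points from the chest's front to its back. The fixed green chest is 240 deep, 240 wide, 100 high; a low rack 31 high stands on the rear half of its top.
- drawer_floor (a point): Point on the drawer's inner floor, at the middle of the foot of the inner face of its front, 22 above the table; moves with the drawer, axes as the handle's. Inside: 195 long (towards +x) by 198 wide (y), walls 56 high above the floor. With the drawer out by q, a part q - 6 long from this point backwards (+x) is open from above; the rest is under the chest's top.
- stamp: Wooden clay stamp standing face down on the table, about 0.09 kg, loose: dark base 60 (its x) by 36 (its y) by 14 high with a rubber face below, and on top a pale grip bar 52 (x) by 16 (y), from 14 to 42 above the underside. Origin: centre of the underside, z up when face down.
- jar: Small amber glaze jar, 54 across and 70 high, loose, standing left of the chest; leave alone. Origin: centre of its underside.
- cup: White cup, 68 across and 80 high, loose, standing right of the chest; leave alone. Origin: centre of its underside.

How it is judged:
On the way, in this order (a step that is already met when the one before it is completed fails the run):
1. the vase stands released and upright on the ware board that holds the terracotta pot, the drawer still shut (less than 3 cm out) (((x of vase in the frame of board_left between -0.105 and 0.105 m and y of vase in the frame of board_left between -0.045 and 0.045 m and z of vase in the frame of board_left between 0.012 and 0.024 m and x of pot_terracotta in the frame of board_left between -0.105 and 0.105 m and y of pot_terracotta in the frame of board_left between -0.045 and 0.045 m and z of pot_terracotta in the frame of board_left between 0.012 and 0.024 m) or (x of vase in the frame of board_right between -0.105 and 0.105 m and y of vase in the frame of board_right between -0.045 and 0.045 m and z of vase in the frame of board_right between 0.012 and 0.024 m and x of pot_terracotta in the frame of board_right between -0.105 and 0.105 m and y of pot_terracotta in the frame of board_right between -0.045 and 0.045 m and z of pot_terracotta in the frame of board_right between 0.012 and 0.024 m)) and angle between vase's own z axis and vertical below 0.1 rad and contact force between the fingers and vase below 0.1 N and value of joint drawer below 0.03 m), for 0.2 s.
2. the drawer is pulled out more than 11 cm (value of joint drawer above 0.11 m), for 0.2 s.
At the end, for the whole second after the job is handed in: The vase stands upright (0.1 rad) at rest on the board that holds the terracotta pot, centre within 105 mm (length) and 45 mm (width) of the board's centre; the drawer is over 105 mm out; the stamp rests flat (0.15 rad), face down on the drawer's floor; both released (((x of vase in the frame of board_left between -0.105 and 0.105 m and y of vase in the frame of board_left between -0.045 and 0.045 m and z of vase in the frame of board_left between 0.012 and 0.024 m and x of pot_terracotta in the frame of board_left between -0.105 and 0.105 m and y of pot_terracotta in the frame of board_left between -0.045 and 0.045 m and z of pot_terracotta in the frame of board_left between 0.012 and 0.024 m) or (x of vase in the frame of board_right between -0.105 and 0.105 m and y of vase in the frame of board_right between -0.045 and 0.045 m and z of vase in the frame of board_right between 0.012 and 0.024 m and x of pot_terracotta in the frame of board_right between -0.105 and 0.105 m and y of pot_terracotta in the frame of board_right between -0.045 and 0.045 m and z of pot_terracotta in the frame of board_right between 0.012 and 0.024 m)) and angle between vase's own z axis and vertical below 0.1 rad and contact force between the fingers and vase below 0.1 N and linear speed of each of vase, stamp below 0.02 m/s and value of joint drawer above 0.105 m and x of stamp in the frame of drawer_floor between 0 and 0.195 m and y of stamp in the frame of drawer_floor between -0.1 and 0.1 m and z of stamp in the frame of drawer_floor between -0.005 and 0.008 m and angle between stamp's own z axis and vertical below 0.15 rad and contact force between the fingers and stamp below 0.1 N); the robot touches nothing.
It fails at once if the vase is tipped over (more than 0.9 rad) (angle between vase's own z axis and vertical above 0.9 rad).
It fails at once if the vase is dropped (over 0.5 m/s while the fingers do not hold it) (linear speed of vase above 0.5 m/s and contact force between the fingers and vase below 0.1 N).
It fails at once if the pots on the boards, the jar or the cup are pushed more than 3 cm or tipped (distance of any of pot_terracotta, pot_blue, jar, cup from where it was at the start of the episode above 0.03 m or angle between any of pot_terracotta, pot_blue, jar, cup's own z axis and vertical above 0.4 rad).
It also fails if it takes over 69 s, if anything falls off the work surface, if the arm or the gripper's body presses on something with over 40 N, if the wrist force passes 120 N, or if a joint passes its speed limit or range.

## Working session

There is one attempt and no reset: what is moved stays moved. The work goes in short steps, each a Python script; the robot and the scene stay as the last script left them, time stands still between calls to the robot, and variables do not carry over. Pictures are saved under pics/ and viewed, about 8 in all and at most 12, crops included, and the job is handed in when it is done.

```bash
mkdir -p pics; cat > h.py <<'E'
import numpy as np, cv2
from cell import env, kin, camera, calibration, job
def cloud(name):
    c=calibration(name); im,d=camera(name)
    K=np.array([[c['fx'],0,c['cx']],[0,c['fy'],c['cy']],[0,0,1]],float)
    v,u=np.mgrid[0:480,0:640]
    n=cv2.undistortPoints(np.stack([u,v],-1).reshape(-1,1,2).astype(float),K,np.array([c['k1'],0,0,0,0.])).reshape(480,640,2)
    P=np.dstack([n*d[...,None],d])
    R=cv2.Rodrigues(np.array(c['rvec'],float))[0]; t=np.array(c['tvec'],float).ravel()
    W=(P-t)@R; W[d<=0]=np.nan
    return im,W
E
cat > a.py <<'E'
from h import *
ims=[]
for n in('scene','top'):
    im,W=cloud(n); cv2.imwrite(f'pics/{n}0.png',im); np.save(f'{n}0.npy',W)
print(env.get_state()['time'], env.get_state()['orientation'])
E
python3 a.py
```

```text
0.1 [-4.79389431e-05  1.18114030e-01  9.92999707e-01 -8.09709204e-04]
```

View pics/scene0.png

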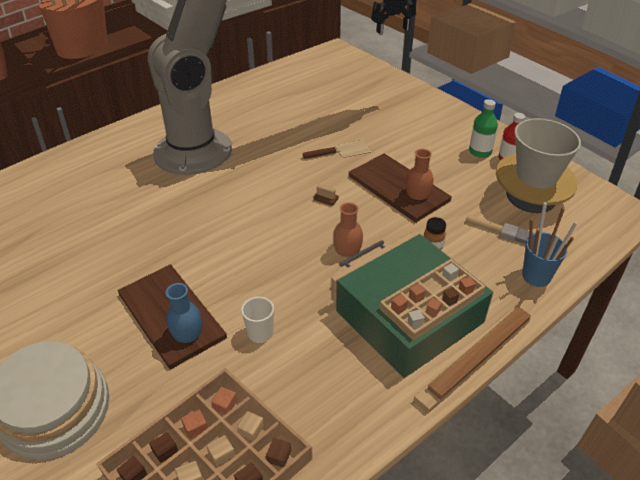

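View pics/top0.png

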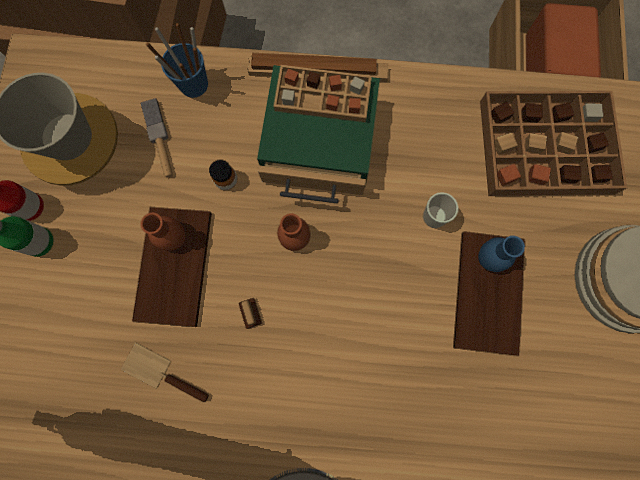

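The terracotta pot is on the left board (top view, 160,230). The vase is at (293,232), the stamp at (250,313), the handle at (310,195) and the jar at (222,175). Next I measure them.

```bash
cat > m.py <<'E'
from h import *
T=np.load('top0.npy');S=np.load('scene0.npy')
def box(W,u0,u1,v0,v1,z0,z1):
    p=W[v0:v1,u0:u1].reshape(-1,3); return p[(p[:,2]>z0)&(p[:,2]<z1)]
def rect(p):
    r=cv2.minAreaRect((p[:,:2]*1000).astype(np.float32)); return np.round(r[0],1),np.round(r[1],1),round(r[2],1),len(p),np.median(p[:,2]).round(4)
print('table z',np.nanmedian(T[380:400,300:500,2]),np.nanmedian(S[200:220,60:120,2]))
def circ(p):
    (c,r)=cv2.minEnclosingCircle((p[:,:2]*1000).astype(np.float32)); return np.round(c,1),round(r,1),len(p),p[:,2].max().round(4)
for n,u,v in(('vase',(275,315),(208,255)),('pot',(135,190),(205,255)),('blue',(478,530),(230,275))):
    print(n,'rim T',circ(box(T,*u,*v,.124,.14)))
for n,u,v in(('vase',(330,368),(200,262)),('pot',(402,437),(147,205)),('blue',(162,205),(280,345))):
    print(n,'rim S',circ(box(S,*u,*v,.124,.14)))
print('boardL',rect(box(T,125,216,200,332,.012,.024)))
print('boardL S',rect(box(S,345,455,150,220,.012,.024)))
print('handle T',rect(box(T,278,342,180,206,.058,.075)))
h=box(S,338,386,240,268,.058,.075);print('handle S',rect(h))
print('chest top T',rect(box(T,250,385,60,180,.092,.106)))
print('stamp top T',rect(box(T,235,265,294,332,.036,.05)),'base',rect(box(T,235,265,294,332,.008,.05)))
print('stamp top S',rect(box(S,308,342,183,207,.036,.05)),'base',rect(box(S,308,342,183,207,.008,.05)))
print('jar',circ(box(T,205,240,155,195,.06,.08)),'cup',circ(box(T,420,462,190,232,.07,.09)))
E
python3 m.py
```

```text
table z -1.4679444076517706e-05 -0.00019981113573001822
vase rim T (array([609.8,  75.1]), 21.9, 168, np.float64(0.1351))
pot rim T (array([582.8, 349. ]), 18.9, 116, np.float64(0.1399))
blue rim T (array([ 595.6, -365.5]), 18.8, 114, np.float64(0.1397))
vase rim S (array([610.4,  73.4]), 24.3, 104, np.float64(0.1336))
pot rim S (array([583. , 350.2]), 23.7, 110, np.float64(0.1399))
blue rim S (array([ 597.7, -368.2]), 21.1, 193, np.float64(0.1399))
boardL (array([520.5, 341.7]), array([261.6, 142.7]), 0.5, 6178, np.float64(0.0181))
boardL S (array([521.9, 339.4]), array([268.1, 150.6]), 1.4, 2531, np.float64(0.0168))
handle T (array([703.5,  46.6]), array([129.8,  43.2]), 86.2, 496, np.float64(0.0662))
handle S (array([691.2,  46.2]), array([96.3, 92.9]), 42.1, 252, np.float64(0.0655))
chest top T (array([847.4,  40.3]), array([241.2, 248.5]), 87.1, 7323, np.float64(0.1005))
stamp top T (array([430.2, 156.2]), array([51.5, 15.9]), 22.4, 184, np.float64(0.0411)) base (array([430.4, 156.2]), array([59.8, 36.7]), 23.7, 464, np.float64(0.0168))
stamp top S (array([432.1, 154.4]), array([52.8, 19.8]), 23.7, 86, np.float64(0.0396)) base (array([433. , 152.6]), array([61.2, 40.2]), 26.5, 317, np.float64(0.0231))
jar (array([732.5, 249.3]), 24.9, 394, np.float64(0.0759)) cup (array([ 684.9, -238.6]), 34.4, 256, np.float64(0.085))
```

```bash
cat >> h.py <<'E'
def down(deg): # tool y axis turned clockwise by deg from world +y
    p=np.radians(deg)/2; return [0,np.sin(p),np.cos(p),0]
def st(t=''):
    s=env.get_state(); print(t,round(s['time'],2),np.round(s['tcp_pos'],4),'F',np.round(s['force'],2),'op',round(s['opening'],4),'q7',round(s['qpos'][6],2))
E
cat > b.py <<'E'
from h import *
env.grip(0.085,25)
env.reach([.610,.0745,.27],down(0)); st('above')
env.movel([.610,.0745,.153],velocity=.12); st('at')
env.grip(0.0,25); st('grip')
env.movel([.610,.0745,.28],velocity=.12); st('lift')
im,W=cloud('wrist'); cv2.imwrite('pics/w1.png',im)
E
python3 b.py
```

```text
above 2.92 [0.61   0.0758 0.2699] F [0.31 0.32 0.05] op 0.0852 q7 1.53
at 4.05 [0.6106 0.0745 0.1538] F [ 0.26 -0.23  0.65] op 0.085 q7 1.59
grip 4.53 [0.6103 0.0747 0.1535] F [-0.11  0.16  3.7 ] op 0.0396 q7 1.59
lift 5.74 [0.6095 0.0745 0.279 ] F [-0.75 -0.02 -3.86] op 0.0396 q7 1.53
```

```bash
cat > c.py <<'E'
from h import *
env.movel([.458,.341,.28],velocity=.15); st('over')
env.movel([.458,.341,.186],velocity=.1)
print(env.movel([.458,.341,.165],velocity=.02,stop_force=3)); st('down')
env.grip(0.085,25); env.dwell(.2); st('open')
env.movel([.458,.341,.29],velocity=.15); st('up')
env.reach([.5,.15,.33],down(0)); st()
for n in('top','scene'):
    im,W=cloud(n); cv2.imwrite(f'pics/{n}1.png',im); np.save(f'{n}1.npy',W)
    R=np.dstack([im[...,2],im[...,0]]).astype(int)
    p=W.reshape(-1,3); 
    for nm,x0,x1,y0,y1 in(('vase',.40,.52,.28,.40),('pot',.53,.64,.29,.41)):
        q=p[(p[:,0]>x0)&(p[:,0]<x1)&(p[:,1]>y0)&(p[:,1]<y1)&(p[:,2]>.138)&(p[:,2]<.16)]
        print(n,nm,cv2.minEnclosingCircle((q[:,:2]*1000).astype(np.float32)),q[:,2].max())
    q=p[(p[:,0]>.66)&(p[:,0]<.702)&(p[:,1]>-.03)&(p[:,1]<.125)&(p[:,2]>.06)&(p[:,2]<.075)]
    print('handle',len(q),cv2.minAreaRect((q[:,:2]*1000).astype(np.float32)),np.polyfit(q[:,1],q[:,0],1))
E
python3 c.py
```

```text
over 7.98 [0.4585 0.3403 0.28  ] F [ 0.01 -0.61 -3.27] op 0.0393 q7 0.95
True
down 9.8 [0.4579 0.3413 0.1714] F [0.03 0.24 4.96] op 0.0399 q7 1.0
open 10.52 [0.457  0.3404 0.1705] F [0.99 0.44 0.15] op 0.0843 q7 1.0
up 11.47 [0.4575 0.3407 0.2891] F [-0.84 -0.59  0.15] op 0.085 q7 0.95
 12.28 [0.4996 0.1518 0.3294] F [0.19 0.99 0.5 ] op 0.0847 q7 1.26Traceback (most recent call last):
  File "c.py", line 14, in <module>
    print(n,nm,cv2.minEnclosingCircle((q[:,:2]*1000).astype(np.float32)),q[:,2].max())
                                                                         ~~~~~~~~~~^^
    return umr_maximum(a, axis, None, out, keepdims, initial, where)
ValueError: zero-size array to reduction operation maximum which has no identity
```

```bash
cat > d.py <<'E'
from h import *
for n in('top','scene'):
    im,W=cloud(n); cv2.imwrite(f'pics/{n}1.png',im); np.save(f'{n}1.npy',W)
    p=W.reshape(-1,3); 
    for nm,x0,x1,y0,y1 in(('vase',.40,.52,.28,.40),('pot',.53,.64,.29,.41)):
        q=p[(p[:,0]>x0)&(p[:,0]<x1)&(p[:,1]>y0)&(p[:,1]<y1)&(p[:,2]>.138)&(p[:,2]<.16)]
        if len(q): print(n,nm,cv2.minEnclosingCircle((q[:,:2]*1000).astype(np.float32)),q[:,2].max())
    q=p[(p[:,0]>.66)&(p[:,0]<.700)&(p[:,1]>-.03)&(p[:,1]<.125)&(p[:,2]>.062)&(p[:,2]<.072)]
    if len(q): print('handle',len(q),cv2.minAreaRect((q[:,:2]*1000).astype(np.float32)),np.polyfit(q[:,1],q[:,0],1))
cv2.imwrite('pics/both1.png',np.hstack([cv2.resize(cv2.imread(f'pics/{n}1.png'),(400,300)) for n in('top','scene')]))
E
python3 d.py
```

```text
handle 302 ((691.558349609375, 47.87129592895508), (127.67469787597656, 19.75695037841797), 88.03086853027344) [0.039678   0.68624738]
scene vase ((458.047119140625, 342.5132751464844), 25.253629684448242) 0.15123209163193174
scene pot ((583.7510986328125, 350.249267578125), 27.625062942504883) 0.1529621223645488
handle 202 ((690.1729125976562, 46.430702209472656), (18.681846618652344, 125.65172576904297), 0.030284222215414047) [0.05271364 0.68750791]
```

View pics/both1.png

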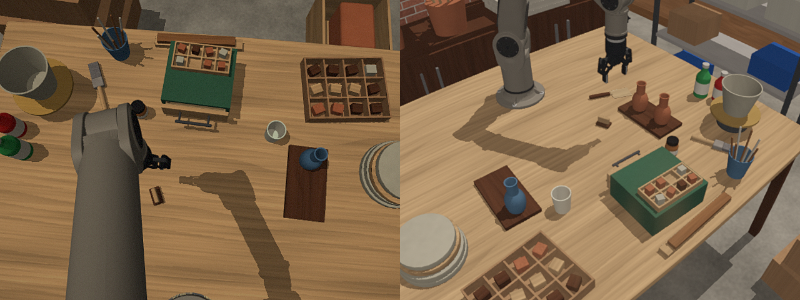

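The vase stands upright at (458, 342) mm beside the pot. Next I open the drawer.

```bash
cat > e.py <<'E'
from h import *
for f in('top0','top1','scene0','scene1'):
    p=np.load(f+'.npy').reshape(-1,3)
    q=p[(p[:,0]>.66)&(p[:,0]<.715)&(abs(p[:,1]-.0465)<.04)&(p[:,2]>.058)&(p[:,2]<.071)]
    q=q[abs(q[:,0]-.688)<.012]
    c=np.polyfit(q[:,1]-.0465,q[:,0],1); x=q[:,0]-c[0]*(q[:,1]-.0465)
    print(f,len(q),c,np.percentile(x,[2,50,98]),q[:,2].max())
    q=p[(p[:,2]>.097)&(p[:,2]<.104)&(p[:,0]>.70)&(p[:,0]<.84)&(abs(p[:,1]-.04)<.1)]
    b=np.round((q[:,1]+.06)/.01); e=np.array([[v*.01-.06,np.percentile(q[b==v,0],1)] for v in np.unique(b) if (b==v).sum()>8])
    print('  chest front',np.polyfit(e[:,0]-.0465,e[:,1],1))
env.grip(0.028,25)
E
python3 e.py
```

```text
top0 183 [0.0527254  0.68711132] [0.68245482 0.68689313 0.69295364] 0.07097194860915457
  chest front [0.0498151  0.74761007]
top1 182 [0.04595634 0.68719596] [0.68258684 0.68686873 0.69307805] 0.07079361764184156
  chest front [0.05263605 0.74738272]
scene0 138 [0.07251553 0.68947454] [0.68267456 0.68990643 0.69394357] 0.07053558783601246
  chest front [0.06106723 0.74763051]
scene1 139 [0.06322549 0.6895082 ] [0.68243102 0.68975767 0.69411841] 0.07025577346065294
  chest front [0.06114027 0.74774153]
```

```bash
cat > f.py <<'E'
from h import *
a=np.radians(-3.0); ux=np.array([np.cos(a),np.sin(a)]); H=np.array([.688,.0465])
q0=kin.inverse_kinematics([*H,.22],down(93)); q1=kin.inverse_kinematics([*H,.22],down(-87)); print(np.round(q0,2) if q0 is not None else None,np.round(q1,2) if q1 is not None else None)
best=down(93) if abs(q0[6])<abs(q1[6]) else down(-87)
env.reach([*H,.23],best); st('above')
print(env.movel([*H,.123],velocity=.08,stop_force=6)); st('at')
env.grip(0.0,25); st('grip')
E=H-.150*ux
env.movel([*E,.123],velocity=.1); st('pulled')
env.grip(0.028,25); env.dwell(.1)
env.movel([*E,.24],velocity=.12); st('up')
im,W=cloud('scene'); cv2.imwrite('pics/s2.png',im); np.save('scene2.npy',W)
E
python3 f.py
```

```text
[-0.62  0.68  0.71  1.63 -0.5   1.02  0.19] [ 0.35  0.71 -0.79  1.55  0.54  1.11  2.53]
above 14.03 [0.6878 0.0472 0.2301] F [-0.49 -0.29  0.02] op 0.0281 q7 0.19
False
at 15.52 [0.6884 0.0465 0.1236] F [ 0.17  0.68 -0.12] op 0.0277 q7 0.25
grip 15.81 [0.6883 0.0466 0.1236] F [-0.44  0.64  2.25] op 0.0097 q7 0.25
pulled 17.46 [0.5372 0.0541 0.1234] F [-1.09 -0.19  9.23] op 0.0094 q7 0.26
up 19.0 [0.5378 0.0544 0.2393] F [-0.69  0.39 -0.66] op 0.0281 q7 0.12
```

View pics/s2.png

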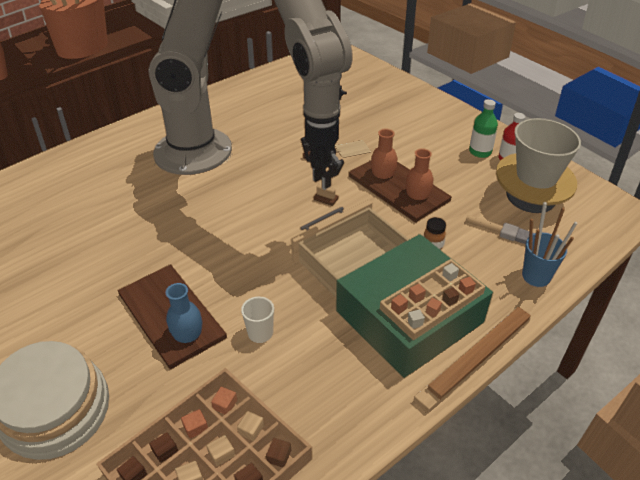

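Drawer is well open with the stamp undisturbed. Next I pick up the stamp.

```bash
cat > g.py <<'E'
from h import *
p=np.load('scene2.npy').reshape(-1,3)
a=np.radians(-3.0); ux=np.array([np.cos(a),np.sin(a)]); uy=np.array([-ux[1],ux[0]]); H=np.array([.688,.0465])-.15*ux
r=(p[:,:2]-H); s=r@ux; t=r@uy
f=(abs(p[:,2]-.022)<.006)&(abs(t)<.08)&(s>.02)&(s<.2); print('floor s range',np.percentile(s[f],[1,99]),f.sum())
w=(abs(p[:,2]-.078)<.005)&(abs(t)<.07)&(s>.02)&(s<.1); print('front wall top s',np.percentile(s[w],[2,50,98]) if w.any() else None)
b=(abs(p[:,2]-.066)<.004)&(abs(t)<.05)&(abs(s)<.02); print('bar s',np.median(s[b]) if b.any() else None)
S=[.4308,.1558]; o=down(-23)
env.grip(.045,25)
env.reach([*S,.2],o); st('above')
env.movel([*S,.093],velocity=.08,stop_force=5); st('at')
env.grip(0,25); st('grip')
env.movel([*S,.23],velocity=.12); st('lift')
G=H+.116*ux
env.reach([*G,.23],down(-3)); st('over drawer')
im,W=cloud('scene'); cv2.imwrite('pics/s3.png',im[80:320,220:460].repeat(2,0).repeat(2,1))
E
python3 g.py
```

```text
floor s range [0.05200167 0.14967518] 1764
front wall top s [0.04005775 0.05043354 0.05735811]
bar s 0.0012544011223815103
above 20.69 [0.4312 0.1555 0.2001] F [ 0.52 -0.42 -0.1 ] op 0.0453 q7 1.61
at 22.18 [0.4311 0.1559 0.0934] F [ 0.33  0.82 -0.16] op 0.0446 q7 1.71
grip 22.55 [0.431  0.156  0.0933] F [-0.84  1.21  3.47] op 0.0154 q7 1.71
lift 23.84 [0.4304 0.1556 0.2294] F [ 0.23  0.19 -1.51] op 0.0155 q7 1.59
over drawer 24.82 [0.6529 0.0496 0.2293] F [-0.23  0.52 -1.16] op 0.0149 q7 1.7
```

View pics/s3.png

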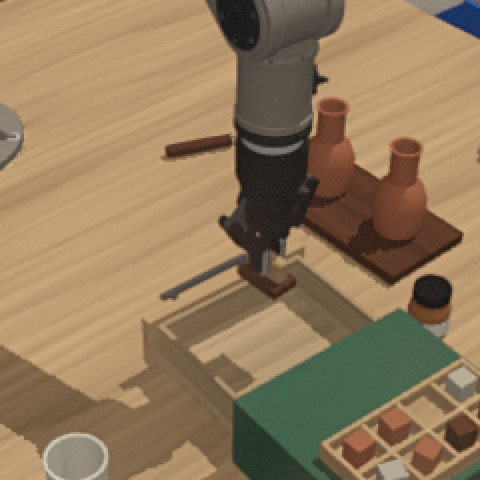

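Stamp held level over the drawer. I lower it and release.

```bash
cat > k.py <<'E'
from h import *
a=np.radians(-3.0); ux=np.array([np.cos(a),np.sin(a)]); H=np.array([.688,.0465])-.15*ux; G=H+.116*ux
env.movel([*G,.128],velocity=.1)
print(env.movel([*G,.106],velocity=.02,stop_force=3)); st('down')
env.grip(.045,25); env.dwell(.2); st('open')
env.movel([*G,.27],velocity=.12)
env.reach([.45,-.15,.3],down(0)); st('away')
for n in('scene','top'):
    im,W=cloud(n); cv2.imwrite(f'pics/{n}4.png',im); p=W.reshape(-1,3)
    r=(p[:,:2]-G); m=(abs(r[:,0])<.04)&(abs(r[:,1])<.04)
    for z0,z1 in((.058,.07),(.031,.07)):
        q=p[m&(p[:,2]>z0)&(p[:,2]<z1)]
        if len(q)>3: print(n,cv2.minAreaRect((q[:,:2]*1000).astype(np.float32)),np.percentile(q[:,2],[50,95]))
    b=p[(abs(p[:,0]-H[0])<.02)&(abs(p[:,1]-H[1])<.045)&(abs(p[:,2]-.066)<.004)]
    if len(b): print('bar',np.median(b[:,:2],axis=0),H)
    for nm,c,z in(('vase',(.458,.341),.148),('pot',(.583,.350),.148),('blue',(.597,-.367),.148),('jar',(.7325,.249),.070),('cup',(.685,-.2386),.08)):
        q=p[(np.hypot(p[:,0]-c[0],p[:,1]-c[1])<.045)&(abs(p[:,2]-z)<.006)]
        if len(q): print(nm,np.round(cv2.minEnclosingCircle((q[:,:2]*1000).astype(np.float32))[0],1),len(q))
A=cv2.imread('pics/scene4.png')[100:340,220:470];B=cv2.imread('pics/top4.png')[30:345,120:540]
cv2.imwrite('pics/f4.png',np.hstack([cv2.resize(A,(375,360)),cv2.resize(B,(420,360))]))
E
python3 k.py
```

```text
True
down 26.73 [0.6544 0.0484 0.1153] F [ 1.2  -0.71  3.53] op 0.0151 q7 1.76
open 27.32 [0.6533 0.0484 0.1145] F [ 1.06 -0.36  0.51] op 0.045 q7 1.76
away 29.86 [ 0.4514 -0.149   0.3002] F [-0.63  0.21  0.32] op 0.0449 q7 1.89
scene ((654.8816528320312, 45.74736785888672), (50.510047912597656, 19.552322387695312), 3.9571449756622314) [0.0618541  0.06644344]
scene ((655.553466796875, 46.68414306640625), (61.927764892578125, 38.09964370727539), 5.166561603546143) [0.04514993 0.06370749]
bar [0.54011949 0.05408678] [0.53820557 0.05435039]
vase [457.7 342.2] 97
pot [585.3 350.1] 101
blue [ 595.4 -366.2] 172
jar [734.8 249.5] 217
cup [ 684.7 -240.1] 218
top ((653.9926147460938, 48.26832580566406), (49.78705978393555, 15.425121307373047), 5.236188888549805) [0.06363612 0.06657337]
top ((654.2390747070312, 47.86101531982422), (59.72389221191406, 35.88993453979492), 3.6428890228271484) [0.0379561  0.06592105]
bar [0.53706949 0.05553998] [0.53820557 0.05435039]
vase [456.7 342. ] 184
pot [583.9 349.9] 177
blue [ 597.  -366.9] 186
jar [732.4 250. ] 375
cup [ 684.6 -238.6] 211
```

View pics/f4.png

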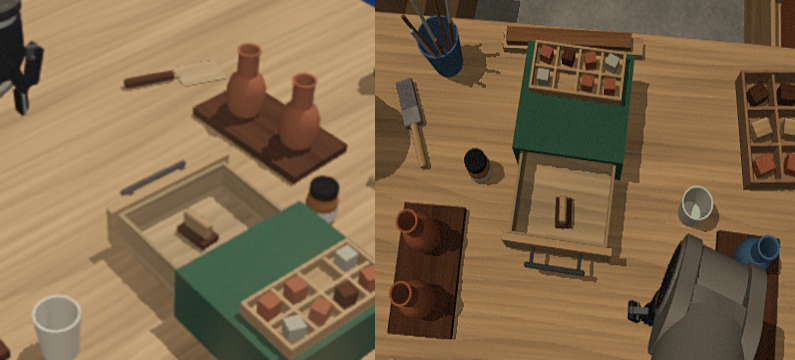

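The stamp is flat on the drawer floor, the drawer is about 15 cm out, the vase is upright on the left board, and nothing else has moved. I'm handing it in.

```bash
python3 -c "
from h import *
job.job_done(); st()"
```

```text
the job is handed in; nothing more can be done
the job is handed in; nothing more can be done
```

I finished all three parts and handed the job in at about 30 s on the robot's clock, against the 69 s limit.

- **Vase:** I set it down on the left board, the one with the other terracotta pot, stopping at first contact. It stands upright at about (457, 342) mm, roughly 63 mm towards the robot from the board's centre along its length and on its centreline.
- **Drawer:** I pulled it out by its handle. The handle's measured position puts it 0.15 m out.
- **Stamp:** It lies face down and level on the drawer floor at about (654, 48) mm. The top of its grip reads about 64 mm above the table, which matches resting flat.
- **Everything else:** The other pots, the jar and the cup measure within about 2 mm of where they started. The arm is clear of everything.

No check failed. The two cameras disagreed by 1 to 3 mm on the handle and stamp, well inside the tolerances.

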